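Zero the kitchen dial scale

ROBOT

A 6-joint arm with a two-finger parallel gripper is mounted at the origin on a cart in front of the work surface, level with it; the furniture and walls round the work are solid. World frame = base frame: x ahead of the robot, y to its left, z up, the work surface at z = 0. Lengths are in mm, angles in rad, forces in N, time in s.
With the tool pointing down it reaches from about 250 to 800 mm from the base axis. Payload 3.9 kg.
Tool frame: the origin (TCP) lies midway between the tips of the shut fingers; the grasp point (between the pads) lies 19 mm behind it (r.hold_point_z is the distance from the TCP to the grasp point, in mm); z points along the fingers, y is the line along which they close (so a half turn about z gives the same grasp; the last joint's range is limited). The gripper opens to 85 mm and grips with 20 to 120 N. Pads are 22 mm wide; open, the fingers measure 114 mm over their backs; the gripper's body (76 mm by 85 mm) begins 54 mm behind the grasp point. The pads swing forward as they close: fully open they stand 13 mm farther back than shut.
Start: joints at [-1.128, 0.26, -0.138, 1.173, 0, 1.571], TCP at [224.942, -474.359, 202.804] pointing down, gripper open.
Joint ranges: [-2.78, 2.78], [-0.83, 1.72], [-1.28, 1.37], [-1.9, 2.12], [-1.57, 1.48], [-3.14, 3.14]. Speed limits (rad/s): [2.57, 2.57, 3.14, 3.14, 3.14, 3.14].

INTERFACE

Orientations are given as a unit quaternion [x, y, z, w].
In Python, from workcell import r gives the robot as it stands. The module is installed in compiled form; this text tells all that it offers.
- The arm moves only by the shell command python3 -m creep 'ROWS' [OPENING] [FORCE]. ROWS is JSON, a list that holds one entry, the list of rows, each a list of 4 numbers: the shift along the world's x, y, z in units of 25 mm (1.0 is 25 mm), then the turn about the world's z in units of 6 degrees (1.0 is 6 degrees). In form: [[[x, y, z, turn], ...]]. A call has 1 to 12 rows; each row is the pose to reach, as a shift and turn from the pose commanded when the call began; what a row does not reach only later rows make up. A row lasts 1/8 s, in which the tool goes at most 62.5 mm and 10.7 degrees, less where a joint would pass 70% of its speed; a pose out of reach is approached as far as the arm can. A call with a gripper value outside its range is refused whole. OPENING is the opening, from 0 (shut) to 1 (fully open), set as the call begins (- or left out, the last holds). The fingers move at their own pace and stop on an object; FORCE is the grip in N (left out, the last holds). Time passes only in rows, so rows that repeat a pose let the fingers close. It gives the time, the measured TCP pose, the force, the opening and the grip force at its end, in the units of the state.
- r.observe(): the state, without advancing time (a new reading comes with each control period).
- r.capture(name): name is "scene" or "top"; returns (picture, depth): 420x560x3 uint8, blue, green, red; 420x560 float32, mm along the optical axis (not along the pixel's ray), 0 where there is no reading.
- r.camera_params(name): a dict with "mtx" (3x3 intrinsics, pixels), "R" (3x3) and "t" (3): a world point X has camera coordinates R X + t. Camera axes: x right, y down, z forward; pixel columns grow to the right and rows downward; lengths in mm; the calibration is good to about 2 mm. A picture is of the moment at which its call begins. camera_params takes no time and is no camera call.
- r.close_job(): hands the job in; it is judged then, once.
The state is a dict: "time_s": time; "q": joint angles; "dq": joint speeds; "joint_torque": joint torques, N m; "tcp_pos": TCP position; "eef_rot": TCP orientation; "force": force on the tool from outside, world axes, zero at the start; "torque": the same for the moment, N m; "finger_gap": opening from 0.0 (shut) to 1.0 (fully open); "grasp_force": force on a finger pad.
Only numpy, scipy, OpenCV 4.12 (cv2) and the standard library are available. Lean on these libraries where they do the work, as an engineer would, in place of code of your own. Each camera call takes 0.05 s, during which the arm holds its last target. There are 200 camera calls.

TASK

The dial scale's empty pan reads too much. Take the flat screwdriver out of the wooden block, seat its blade in the slotted zero screw down in the brass sleeve on the scale's top and turn it, never pressing hard, until the pointer stands on the red zero mark. Then stand the driver fully home in its hole in the block; disturb nothing else.

Things in the scene. Friction and masses are not known exactly. Their poses are not given: they have to be found in the camera images.
- scale: pale green mechanical kitchen scale 216 mm wide, 210 mm deep, fixed in place; origin at the centre of its underside, -x the front with the sloping round dial (100 mm across), z up; flat top at 105 mm, round steel weighing pan (154 mm) on top, rim at 141 mm, centre 38 mm to +x and 22 mm to +y
- pointer (a joint): the black pointer of the dial, rad: 0 = on the red zero mark at the top of the dial, positive = reads too much (clockwise seen from the front); 50 graduations of 0.126 rad to the round. It starts about 0.7 to 1.05 above zero. It is geared to the zero screw: turning the screw clockwise seen from above (right hand, as when driving in) lowers the reading by 0.3 rad per rad of screw
- adjuster_mouth (a point): centre of the mouth of the upright brass sleeve (28 mm outside, 24 mm high, bore 18 mm) on the scale's top at its right-hand side (-y); axes as the scale's. The steel zero screw sits down inside on the sleeve's axis, its head's top somewhere from 5 to 17 mm below this mouth, different every time. More than 30 N between driver and scale counts as pressing hard
- sleeve_foot (a point): point on the sleeve's axis level with the scale's top, 24 mm under the mouth. The zero screw in the sleeve: head 17 mm across, slot across all of it, 4 mm wide, 2.8 mm deep; the slot's heading is not given and differs every time. Turned clockwise it sinks about 1.25 mm per rad, so the blade must follow it down to stay in the slot; it turns stiffly (0.03 N m) and stays where it is left
- driver: flat screwdriver, 110 g, loose, upright in the block; origin at the middle of the blade's end, z up along the shaft to the handle, x across the blade's width (12 mm wide, 2 mm thick there). Steel shaft 7 mm thick, the handle begins 70 mm above the blade's end with a flat 26 mm shoulder and is 88 mm long; its round straight grip, 28 mm thick, runs from 92 to 147 mm above the blade's end
- block: beech tool block 74 mm (x) by 120 mm (y), 80 mm high, fixed in place, three holes in its top; origin at the centre of its underside
- block_hole (a point): centre of the mouth (top of the block) of the middle hole, 16 mm wide and 75 mm deep, where the driver stands; when it is home its shoulder rests on the block and the blade's end is 70 mm below this point
- ramekin: cream bowl 95 mm wide, 45 mm high, loose bystander
- jam_jar: jar with a red lid, 65 mm wide, 100 mm high, loose bystander
- lemon: yellow lemon 78 mm long, 56 mm high, lying loose, bystander
There are look-alikes about, which are no part of the job. What is meant by the driver is not purple or turquoise, and is the smaller of those in its own colour.

How it is judged:
By the outcome, as a careful person would: the job done as asked, in the order asked, and still so for the second after the job is handed in, with the robot touching nothing.
It also fails if it takes over 72 s, if anything falls off the work surface, if the arm or the gripper's body presses on something with over 40 N, if the wrist force passes 120 N, or if a joint passes its speed limit or range.

## Working session

There is one attempt and no reset: what is moved stays moved. The work goes in short steps, Python scripts to look and compute and a shell command to move; the robot and the scene stay as the last step left them, time stands still between calls to the robot, and variables do not carry over. Pictures are saved under pics/ and viewed, at most 10 in all, crops included, and the job is handed in when it is done.

```bash
mkdir -p pics; cat > h.py <<'E'
from workcell import r
import numpy as np, cv2
def cap(n):
    p,d=r.capture(n); c=r.camera_params(n); return p,d,np.array(c["mtx"]),np.array(c["R"]),np.array(c["t"])
def world(d,K,R,t):
    v,u=np.mgrid[:d.shape[0],:d.shape[1]]
    X=np.stack([(u-K[0,2])/K[0,0]*d,(v-K[1,2])/K[1,1]*d,d],-1)
    return (X-t.ravel())@R
def proj(P,K,R,t):
    c=R@np.array(P,float)+t.ravel(); return (K@c/c[2])[:2]
E
python3 - <<'E'
from h import *
for n in("scene","top"):
    p,d,K,R,t=cap(n); cv2.imwrite(f"pics/{n}0.png",p); np.savez(f"{n}0.npz",p=p,W=world(d,K,R,t),d=d)
    print(n,K.tolist(),(-R.T@t.ravel()).round(),R.round(2).tolist())
print(r.observe(), r.hold_point_z)
E
```

```text
scene [[456.1441099390773, 0.0, 278.8937572490533], [0.0, 456.1441099390773, 211.00246933768406], [0.0, 0.0, 1.0]] [161. 527. 602.] [[-0.83, -0.56, 0.0], [-0.31, 0.46, -0.83], [0.46, -0.69, -0.56]]
top [[434.2038485176681, 0.0, 280.98210881078256], [0.0, 434.2038485176681, 208.03051230050676], [0.0, 0.0, 1.0]] [373. -53. 985.] [[-0.0, -1.0, 0.02], [-0.98, -0.0, -0.19], [0.19, -0.02, -0.98]]
{'time_s': 0.1, 'q': array([-1.12799281e+00,  2.60619973e-01, -1.39254550e-01,  1.17271553e+00,
        2.80336038e-06,  1.57078682e+00]), 'dq': array([-0.00030516, -0.00046788,  0.00338415,  0.00088197, -0.00052937,
        0.00134682]), 'joint_torque': array([-1.73220869e-04, -4.06509125e+01,  2.54527420e+01,  1.01223984e-02,
        3.64717289e-05, -5.91319932e-06]), 'tcp_pos': array([ 224.65950537, -473.75308898,  202.04185235]), 'eef_rot': array([ 9.75589150e-01,  2.19601928e-01, -1.95576908e-04, -8.75278791e-04]), 'force': array([ 0.26477008, -0.44971085,  0.07267791]), 'torque': array([-0.00862121,  0.01226379,  0.06510288]), 'grasp_force': 0.0, 'finger_gap': 1.0022751957762353} 18.700000000000003
```

View pics/scene0.png

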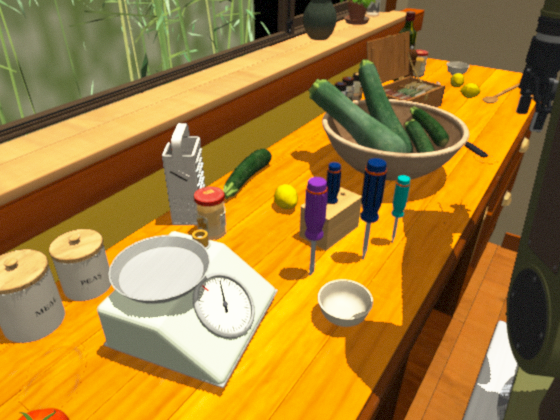

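View pics/top0.png

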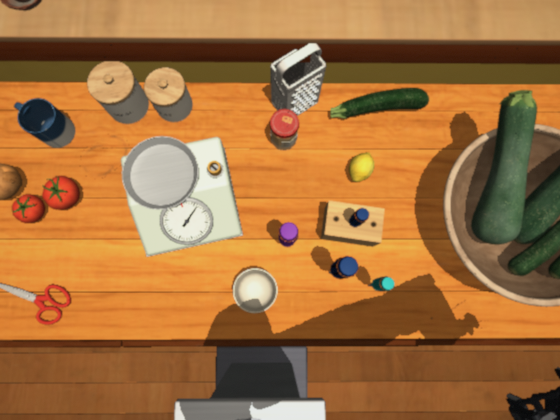

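The small blue driver stands in the block at top (360,216); purple (288,233), large blue (345,267) and turquoise (385,284) are decoys. The sleeve is at top (214,168), the dial at (187,221). I'll measure these next.

```bash
python3 - <<'E'
from h import *
z=np.load("top0.npz");W=z["W"];p=z["p"]
def fit(u0,u1,v0,v1,zl,zh,name):
    w=W[v0:v1,u0:u1].reshape(-1,3); w=w[(w[:,2]>zl)&(w[:,2]<zh)]
    if len(w)<5: print(name,len(w));return
    (c,s,a)=cv2.minAreaRect(w[:,:2].astype(np.float32)); print(name,len(w),"mean",w.mean(0).round(1),"rect",np.round(c,1),np.round(s,1),round(a,1),"zmax",w[:,2].max().round(1),"z50",np.median(w[:,2]).round(1))
fit(315,395,190,255,74,86,"block")
fit(345,380,200,235,155,185,"drivertop")
fit(345,380,200,235,100,185,"driver")
fit(270,310,215,250,90,300,"purple")
fit(330,362,250,285,90,300,"bigblue")
fit(370,400,270,300,60,300,"turq")
fit(115,245,130,260,98,109,"scaletop")
fit(203,226,157,180,121,134,"sleeve")
fit(203,226,157,180,98,134,"sleeve+")
fit(120,200,133,210,137,145,"panrim")
fit(265,305,105,150,95,105,"jar")
big=[cv2.resize(p[a:b,c:d],(400,400),interpolation=cv2.INTER_CUBIC) for a,b,c,d in((148,188,194,234),(190,250,155,215))]
cv2.imwrite("pics/c1.png",np.hstack(big))
print(W[157:180,203:226,2].round().astype(int)[::2,::2])
E
```

```text
block 1685 mean [ 519.1 -219.9   80.3] rect [ 521.3 -221.8] [120.2  74.7] 81.6 zmax 85.9 z50 80.3
drivertop 163 mean [ 519.9 -219.7  166.2] rect [ 520.5 -220.4] [26.  25.9] 26.5 zmax 171.9 z50 167.6
driver 243 mean [ 518.  -217.8  154.9] rect [ 520.3 -220.8] [27.3 25.7] 38.7 zmax 171.9 z50 165.1
purple 401 mean [478.2 -77.2 196.6] rect [481.7 -77.9] [35.2 35.1] 89.5 zmax 213.3 z50 208.9
bigblue 507 mean [ 417.1 -177.3  204.2] rect [ 418.3 -181.1] [38.1 35.8] 13.6 zmax 224.7 z50 219.9
turq 279 mean [ 389.7 -261.1  139.4] rect [ 390.3 -264.9] [26.8 25.8] 15.5 zmax 161.9 z50 153.0
scaletop 1675 mean [627.8  99.5 103.9] rect [613.8 154.9] [134.6 214.9] 13.0 zmax 109.0 z50 104.2
sleeve 100 mean [625.6  71.2 127.6] rect [625.9  71.6] [26.2 25.8] 69.8 zmax 131.5 z50 127.9
sleeve+ 514 mean [628.6  72.7 110.8] rect [630.9  73.1] [50.1 46.4] 1.4 zmax 131.5 z50 105.9
panrim 506 mean [615.8 185.8 139.8] rect [610.9 177.7] [152.6 150.3] 88.7 zmax 144.5 z50 139.7
jar 641 mean [733.9 -73.6  99. ] rect [733.8 -73.4] [63.3 62.1] 35.3 zmax 104.1 z50 98.9
[[107 103 104 105 104 103 102 104 106 101 101  36]
 [104 104 106 104 101 105 107 104 106 103 101  56]
 [105 105 104 105 127 132 130 104 105 102 104  77]
 [104 104 102 129 130 125 128 130 105 105 102  95]
 [106 103 131 130 119 118 118 123 126 105 104  98]
 [105 103 129 124 114 113 121 119 127 106 102 100]
 [108 102 127 129 118 117 113 128 128 107 102 100]
 [106 105 109 131 129 119 130 129 122 106 103 104]
 [103 106 108 117 127 127 127 121 114 108 102 102]
 [106 104 107 108 112 114 115 110 109 106 104 100]
 [106 105 106 107 106 108 109 107 104 107 103 103]
 [104 104 103 105 103 109 104 105 105 104 105 104]]
```

View pics/c1.png

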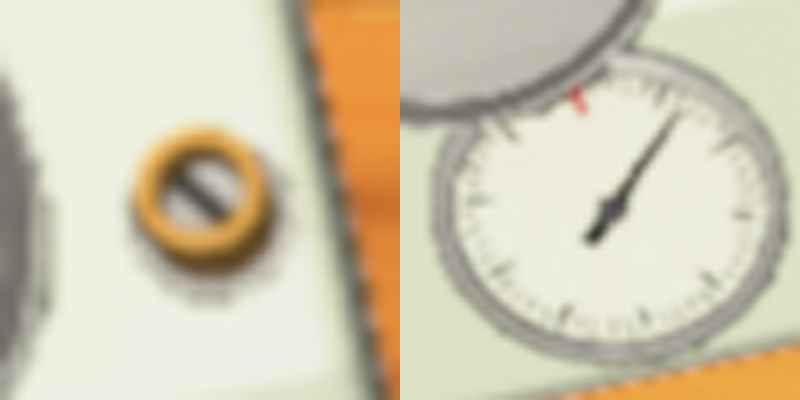

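The slot runs from upper left to lower right of the crop, at a heading of about +48° in the world. The pointer stands right of the red mark. Next I'll measure the pointer and slot numerically while moving above the driver.

```bash
python3 -m creep '[[[0,0,1.5,1.5],[1,1,2.3,3],[3,2.6,2.3,4.5],[5,4.3,2.3,6],[7,6,2.3,7.5],[9,7.7,2.3,9],[11,9.4,2.3,10.5],[11.82,10.14,2.3,12],[11.82,10.14,2.3,13.5],[11.82,10.14,2.3,15],[11.82,10.14,2.3,16.5],[11.82,10.14,2.3,18]]]' 0.6 40; python3 -c "
from h import *
o=r.observe();print(o['q'],o['eef_rot'],o['tcp_pos'])"
```

```text
time_s: 1.6
tcp_pos: [520.2, -220.6, 259.7]
eef_rot: [0.393, 0.919, -0.0, -0.001]
force: [0.1, 0.3, 0.3]
finger_gap: 0.601
grasp_force: 0.0
[-4.01116611e-01  3.15554940e-01  8.82622697e-02  1.34484062e+00
 -1.52444663e-05  4.07350000e-01] [ 3.93313881e-01  9.19404015e-01 -9.70564339e-06 -6.68454411e-04] [ 520.1576612  -220.60986959  259.67950812]
```

```bash
cat > meas.py <<'E'
from h import *
# scale pose: yaw from sleeve & pan: scale frame pan (38,22)
def dial(p,K,R,t,yaw,org,show=None):
    # rectify the dial plane via fitted plane; returns helper
    pass
z=np.load("top0.npz");p=z["p"].astype(np.int32);W=z["W"]
# dial face points: light pixels inside ellipse
w=W[200:243,166:208].reshape(-1,3)
c=w.mean(0);n=np.linalg.svd(w-c)[2][2];n*=np.sign(n[2])
d=abs((w-c)@n);w=w[d<4];c=w.mean(0);n=np.linalg.svd(w-c,full_matrices=False)[2][2];n*=np.sign(n[2])
print("dial plane",c.round(1),n.round(3),"yaw",np.degrees(np.arctan2(-n[1],-n[0])).round(1))
w=W[120:265,110:250].reshape(-1,3);w=w[(abs(w[:,2]-104.5)<3)]
E
python3 meas.py
```

```text
dial plane [523.9 132.8  69.9] [-0.539 -0.668  0.513] yaw 51.1
```

```bash
python3 -m creep '[[[0,0,-0.5,1.6],[0,0,-1,3.2],[0,0,-1.5,4.8],[0,0,-2,6.4],[0,0,-2.5,8],[0,0,-3,9.6],[0,0,-3.5,11.2],[0,0,-4,12.8],[0,0,-4.6,14.4],[0,0,-5.2,16],[0,0,-5.77,17.6],[0,0,-5.77,19]]]'; python3 -m creep '[[[0,0,0,0],[0,0,0,0],[0,0,0,0],[0,0,0,0],[0,0,0,0],[0,0,0,0]]]' 0 60
```

```text
time_s: 3.1
tcp_pos: [518.9, -220.2, 114.2]
eef_rot: [-0.557, 0.831, 0.002, -0.001]
force: [-0.1, -0.3, 0.3]
finger_gap: 0.598
grasp_force: 0.0
time_s: 3.85
tcp_pos: [520.5, -220.9, 116.1]
eef_rot: [-0.555, 0.832, -0.0, 0.0]
force: [0.1, 0.0, -0.3]
finger_gap: 0.297
grasp_force: 58.9
```

```bash
python3 - <<'E'
from h import *
z=np.load("top0.npz");p=z["p"];W=z["W"]
# slot: dark pixels inside bore
cu,cv=214.0,167.5
big=cv2.resize(p[153:183,199:229],(600,600),interpolation=cv2.INTER_CUBIC)
pt=W[200:243,166:208].reshape(-1,3)
print(pt[::150].round(0))
big2=cv2.resize(p[190:250,155:215],(600,600),interpolation=cv2.INTER_CUBIC)
zs=np.load("scene0.npz")["p"]
big3=cv2.resize(zs[265:340,187:262],(600,600),interpolation=cv2.INTER_CUBIC)
hs=big[:,:,:].astype(int); sat=hs.max(2)-hs.min(2); g=hs.mean(2)
m=(sat<60)&(g<110); yy,xx=np.nonzero(m); k=np.hypot(xx-305,yy-290)<95
xy=np.stack([xx[k],yy[k]],1).astype(np.float32); print(len(xy),xy.mean(0),cv2.fitLine(xy,cv2.DIST_L2,0,.01,.01).ravel())
cv2.imwrite("pics/c2.png",np.hstack([cv2.resize(b,(400,400)) for b in (big3,big)]))
E
```

```text
[[557. 165. 126.]
 [558. 123.  93.]
 [549. 159.  95.]
 [545. 112.  82.]
 [537. 149.  82.]
 [532. 100.  71.]
 [523. 138.  74.]
 [515. 176.  69.]
 [511. 127.  58.]
 [502. 166.  58.]
 [497. 116.  47.]
 [488. 155.  47.]
 [484. 105.  30.]]
5780 [287.8308  274.21902] [  0.6158883    0.78783345 287.8308     274.21902   ]
```

View pics/c2.png

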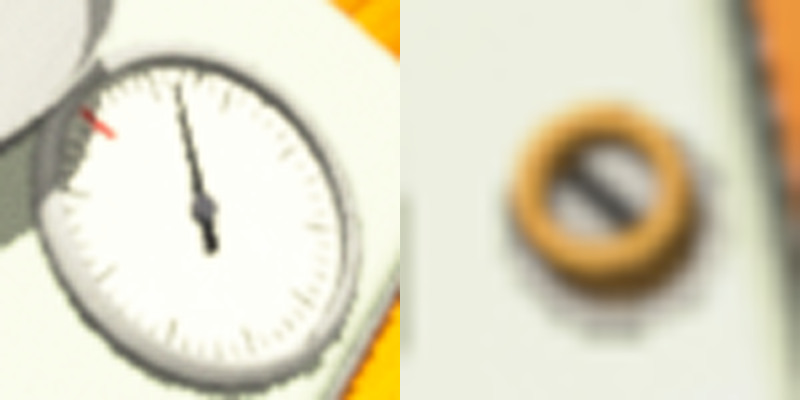

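Left: the pointer is clockwise of the red mark. Right: the slot runs (565,165) to (640,222) in the crop, a heading of about 50°. Now lift the driver and show its blade to the scene camera.

```bash
python3 -m creep '[[[0,0,0.5,0],[0,0,1.5,0],[0,0,2.5,0],[0,0,4,0],[0,0,6,0],[0,0,8,0],[0,0,9.6,0],[-1,2,10.5,0],[-2,4,11.5,0],[-3,6,12.5,0],[-3.6,8,13.2,0],[-4,10,13.6,0]]]'; python3 -m creep '[[[-0.5,2,0,0],[-1,4,0,0],[-1.6,6,0,0],[-2.1,7.5,0,0],[-2.1,7.5,0,0],[-2.1,7.5,0,0],[-2.1,7.5,0,0]]]'
python3 - <<'E'
from h import *
p,d,K,R,t=cap("scene");o=r.observe();cv2.imwrite("pics/b0.png",p);print(o['tcp_pos'],o['q'],o['finger_gap'])
e=np.array(o['tcp_pos'])-[0,0,106];u,v=proj(e,K,R,t);print(u,v)
u,v=int(u),int(v);c=p[v-75:v+45,u-60:u+60];cv2.imwrite("pics/b0c.png",cv2.resize(c,(600,600),interpolation=cv2.INTER_CUBIC))
E
```

```text
time_s: 5.35
tcp_pos: [419.3, 30.5, 458.3]
eef_rot: [-0.554, 0.832, -0.001, 0.001]
force: [1.0, -0.4, -1.2]
finger_gap: 0.294
grasp_force: 59.3
time_s: 6.22
tcp_pos: [368.1, 215.7, 456.4]
eef_rot: [-0.554, 0.833, -0.0, 0.0]
force: [-0.5, -0.1, -1.4]
finger_gap: 0.295
grasp_force: 59.3
[368.21539335 215.68559352 456.35936942] [ 5.30047864e-01  1.12231169e-01  3.34904993e-01  1.79304541e+00
 -2.02144871e-04 -6.43928915e-01] 0.2965681654550441
278.20147452396344 212.3417735268118
```

View pics/b0c.png

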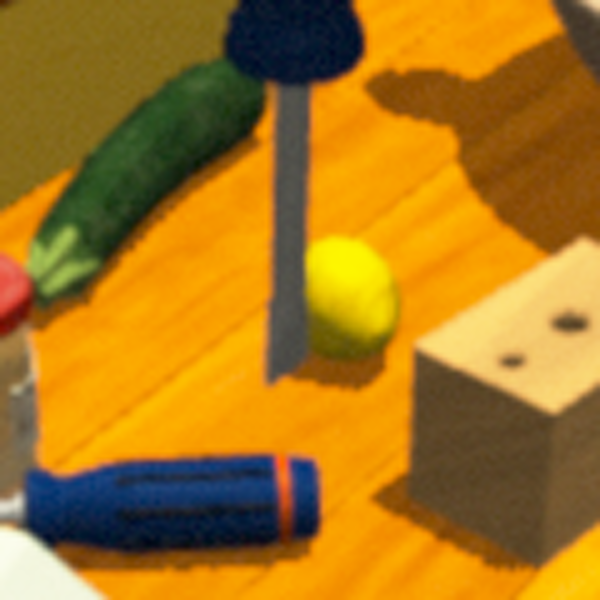

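The blade is seen clearly at the crop's centre, its bottom edge from (268,383) to (305,360). A blue driver appears to be lying near the crop's bottom, so I need the whole picture.

View pics/b0.png

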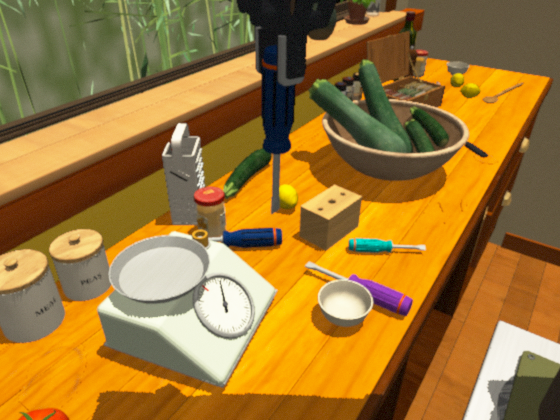

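All three decoys, which stood free at the start, now lie on the surface: large blue beside the scale at (250,238), purple by the ramekin at (360,290), turquoise at (385,245). My tool stayed above 260 mm with no contact force, so they seem to have toppled by themselves. Next: blade heading, slot heading and pointer angle.

```bash
cat >> h.py <<'E'
def ray(u,v,K,R,t,n,c):
    n=np.array(n,float);o=-R.T@t.ravel();dr=R.T@np.array([(u-K[0,2])/K[0,0],(v-K[1,2])/K[1,1],1]);return o+dr*(n@(np.array(c)-o))/(n@dr)
E
python3 - <<'E'
from h import *
cs=r.camera_params("scene");A=[np.array(cs[k]) for k in("mtx","R","t")]
ct=r.camera_params("top");T=[np.array(ct[k]) for k in("mtx","R","t")]
U=[0,0,1]
a=ray(271.2,213.2,*A,U,[0,0,350]);b=ray(278.6,208.6,*A,U,[0,0,350]);print("blade",a,b,np.linalg.norm(b-a),np.degrees(np.arctan2(*(b-a)[1::-1])))
# slot: min-brightness along lines thru centre at z=118
p=np.load("top0.npz")["p"].astype(np.float32).mean(2)
best=[]
for cx in np.arange(623,630,.5):
  for cy in np.arange(68,76,.5):
    for h in range(0,180,3):
      e=np.array([np.cos(np.radians(h)),np.sin(np.radians(h)),0]);f=np.array([-e[1],e[0],0])
      s=0
      for q in (-5,-2.5,0,2.5,5):
        for off,wt in((0,-1),(4.5,.5),(-4.5,.5)):
          if off and abs(q)>3: wt=0
          u,v=proj(np.array([cx,cy,117])+q*e+off*f,*T); s+=wt*cv2.getRectSubPix(p,(1,1),(float(u),float(v)))[0,0]
      best.append((s,cx,cy,h))
best.sort(reverse=True);print(best[:8])
# dial
import itertools
W=np.load("scene0.npz")["W"]
w=W[285:325,205:245].reshape(-1,3);c=np.median(w,0)
for _ in range(5):
    n=np.linalg.svd(w-w.mean(0),full_matrices=False)[2][2];n*=np.sign(n[2]);c=w.mean(0);k=abs((w-c)@n)<4;w=w[k]
print("dial n",n,"yaw",np.degrees(np.arctan2(-n[1],-n[0])))
def pix(x,y): return 187+x/400*75-.4,265+y/400*75-.4
def ang(n):
  H,P,M,=[ray(*pix(*q),*A,n,c) for q in((203,208),(178,87),(85,112))]
  f=lambda X:np.cross
  a,b=M-H,P-H; return np.arctan2(-np.cross(a,b)@n,a@b),np.linalg.norm(a),np.linalg.norm(b),M-H
print(ang(n))
E
```

```text
blade [373.38439828 220.3767795  350.        ] [371.90938876 209.45311436 350.        ] 11.02279969433608 -97.69006898299077
[(np.float32(92.63958), np.float64(629.0), np.float64(72.5), 45), (np.float32(90.95457), np.float64(629.0), np.float64(72.5), 48), (np.float32(90.73291), np.float64(628.5), np.float64(72.0), 48), (np.float32(88.59578), np.float64(629.0), np.float64(72.5), 42), (np.float32(88.34403), np.float64(628.5), np.float64(72.0), 45), (np.float32(87.29756), np.float64(628.5), np.float64(72.0), 51), (np.float32(86.98757), np.float64(629.5), np.float64(73.0), 51), (np.float32(86.86328), np.float64(629.5), np.float64(73.0), 48)]
dial n [-0.53615077 -0.31448807  0.78335152] yaw 30.39445659918593
(np.float64(0.9557752864724892), np.float64(46.29330989719461), np.float64(44.46984497068806), array([35.48248975,  9.60184347, 28.1401504 ]))
```

```bash
python3 -m creep '[[[2,-1.1,-0.5,-1],[4,-2.2,-1,-2.5],[6,-3.3,-2,-4],[8,-4.4,-3,-5],[10.3,-5.76,-4,-5.9],[10.3,-5.76,-5.5,-5.9],[10.3,-5.76,-7,-5.9],[10.3,-5.76,-7.8,-5.9],[10.3,-5.76,-7.8,-5.9],[10.3,-5.76,-7.8,-5.9]]]'
python3 - <<'E'
from h import *
o=r.observe();print(o['tcp_pos'],o['q'],o['force'])
p,d,K,R,t=cap("scene");W=world(d,K,R,t)
e=np.array([*o['tcp_pos'][:2],o['tcp_pos'][2]-106]);print("tip pred px",proj(e,K,R,t),"mouth px",proj([*e[:2],129],K,R,t))
np.savez("s1.npz",p=p,W=W,d=d)
u,v=proj(e,K,R,t).astype(int);c=p[v-25:v+35,u-30:u+30];print("crop org",u-30,v-25)
q,d2,K2,R2,t2=cap("top");u2,v2=proj([626,72,129],K2,R2,t2).astype(int);c2=q[v2-30:v2+30,u2-30:u2+30]
cv2.imwrite("pics/s1.png",np.hstack([cv2.resize(x,(400,400),interpolation=cv2.INTER_CUBIC) for x in(c,c2)]))
w=W[v-5:v+35,u-20:u+20].reshape(-1,3);w=w[(w[:,2]>124)&(w[:,2]<133)&(np.hypot(w[:,0]-627,w[:,1]-72)<22)];print(len(w),cv2.minAreaRect(w[:,:2].astype(np.float32)),w.mean(0))
W0=np.load("scene0.npz")["W"].reshape(-1,3);w=W0[(W0[:,2]>124)&(W0[:,2]<133)&(np.hypot(W0[:,0]-627,W0[:,1]-72)<22)];print(len(w),cv2.minAreaRect(w[:,:2].astype(np.float32)))
E
```

```text
time_s: 7.52
tcp_pos: [626.0, 72.0, 262.2]
eef_rot: [-0.275, 0.961, -0.0, 0.001]
force: [0.3, 0.5, -1.1]
finger_gap: 0.296
grasp_force: 59.5
[625.97062642  72.00432901 262.21238478] [ 1.14558310e-01  4.34500470e-01  2.76982365e-01  1.41174912e+00
 -6.02562464e-05 -4.42453268e-01] [ 0.28160517  0.49694727 -1.10781608]
tip pred px [198.97213286 220.24953251] mouth px [200.42906015 233.09313233]
crop org 168 195
97 ((627.0496826171875, 75.9176254272461), (24.990306854248047, 27.450069427490234), 79.05463409423828) [626.48781941  75.73738904 126.51591865]
94 ((627.4204711914062, 74.60589599609375), (27.33496856689453, 25.921852111816406), 45.59096145629883)
```

View pics/s1.png

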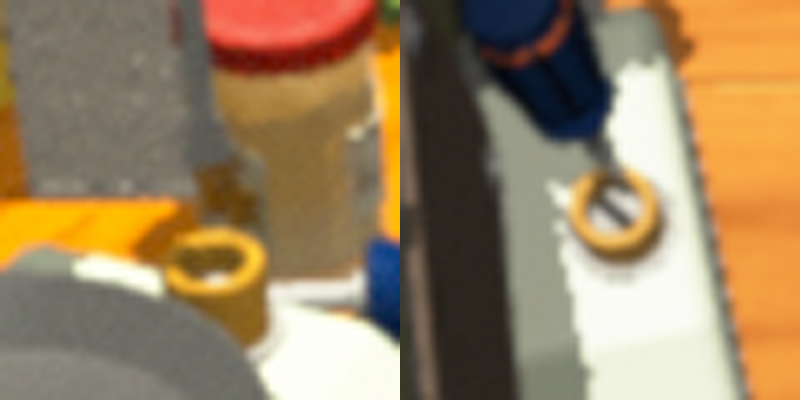

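Left: the blade tip is about at (210,165), just above the sleeve mouth, centred near (215,263). Right: the driver is lined up over the sleeve at (615,215). Refining the sleeve centre with a ring fit.

```bash
cat > ring.py <<'E'
from h import *
from scipy.ndimage import map_coordinates as mc
def P(X,K,R,t): c=X@R.T+t.ravel(); q=c@K.T; return q[:,:2]/q[:,2:]
th=np.linspace(0,2*np.pi,48,endpoint=False)
def disc(rs): return np.concatenate([np.stack([a*np.cos(th),a*np.sin(th),0*th],1) for a in rs])
IN,ON,OUT=disc([5,6.5,8]),disc([10,11.5,13]),disc([15.5,17])
for f,n in(("top0.npz","top"),("scene0.npz","scene"),("s1.npz","scene")):
    p=np.load(f)["p"].astype(float); c=r.camera_params(n);C=[np.array(c[k]) for k in("mtx","R","t")]
    s=p[:,:,2]-p[:,:,0]  # brass: red minus blue
    g=lambda D,X:np.mean(mc(s,P(D+X,*C).T[::-1],order=1))
    for z in(128,129):
        L=sorted([(g(ON,np.array([x,y,z]))-g(IN,np.array([x,y,z]))-.5*g(OUT,np.array([x,y,z])),x,y) for x in np.arange(620,633,.5) for y in np.arange(66,80,.5)],reverse=True)
        print(f,z,np.mean([l[1:] for l in L[:8]],0).round(1),round(L[0][0]))
E
python3 ring.py; python3 - <<'E'
from h import *
z=np.load("s1.npz");p=z["p"];d=z["d"]
print(d[205:228,190:210].round().astype(int))
E
```

```text
top0.npz 128 [626.8  70.5] 57
top0.npz 129 [626.6  70.4] 57
scene0.npz 128 [626.6  74.1] 20
scene0.npz 129 [625.6  75.1] 20
s1.npz 128 [626.7  74.1] 13
s1.npz 129 [625.9  74.9] 13
[[1008 1009 1009 1009 1005  759  756  758  759  940  938  939  937  936
   934  936  934  935  938  937]
 [1010 1008 1006 1011 1010  760  757  758  762  763  948  940  941  939
   938  938  938  937  935  937]
 [1011 1010 1010 1012 1012  764  761  761  761  766  947  946  945  942
   944  941  944  938  941  943]
 [1013 1012 1010 1014 1013  956  759  762  761  766  950  950  946  946
   944  944  944  942  942  945]
 [1012 1015 1014 1011 1013 1013  764  762  763  767  951  948  948  945
   943  948  942  942  944  945]
 [1018 1015 1015 1016 1016 1014  764  763  764  767  949  949  943  946
   944  944  945  944  945  948]
 [1014 1017 1016 1017 1021 1018  766  765  764  768  951  952  947  949
   947  946  944  944  945  946]
 [1017 1019 1016 1021 1021 1017  767  769  767  772  955  952  950  946
   949  947  949  946  951  949]
 [1022 1024 1021 1020 1021 1017  767  768  767  769  771  953  953  946
   950  
[... 795 characters left out ...]
1  975  971  969  970  969  966  959
   956  959  959  962  960  959]
 [1035 1033 1034 1033 1031 1032 1032  975  973  973  967  964  961  965
   961  960  960  960  961  964]
 [1039 1037 1034 1036 1037 1038 1037  978  975  971  973  969  969  963
   961  962  962  961  962  963]
 [1035 1036 1035 1036 1032 1040 1035  978  974  974  975  971  970  965
   965  963  961  964  966  966]
 [1034 1038 1037 1037 1036 1035 1036  981  978  978  973  971  971  968
   965  965  962  964  965  967]
 [1033 1031 1034 1031 1034 1033 1037  982  978  973  975  976  971  969
   972  966  965  967  966  970]
 [1028 1032 1029 1028 1030 1030 1031  985  981  977  977  975  973  974
   967  969  966  966  968  970]]
```

```bash
python3 - <<'E'
from h import *
p,d,K,R,t=cap("top");W=world(d,K,R,t);np.savez("t1.npz",p=p,W=W,d=d)
m=(np.hypot(W[...,0]-626,W[...,1]-72)<22)&(W[...,2]>140)&(W[...,2]<330)
for z in range(150,320,12):
    k=m&(abs(W[...,2]-z)<6)
    if k.sum()>2:
        vv,uu=np.nonzero(k); w=W[k]; print(z,k.sum(),"px",uu.min(),uu.max(),vv.min(),vv.max(),"pred",proj([626,72,z],K,R,t).round(1),"xy",w.mean(0).round(1)[:2],w[:,1].min().round(1),w[:,1].max().round(1))
print("tip",proj([626,72,156.2],K,R,t))
u,v=proj([626,72,156],K,R,t).astype(int)
print(u-10,v-10);print(W[v-10:v+6,u-10:u+10,2].round().astype(int))
E
```

```text
162 3 px 214 215 162 163 pred [210.5 162.1] xy [624.7  63.3] 62.8 64.4
174 8 px 210 214 160 162 pred [209.6 160.3] xy [625.3  66.4] 63.9 70.3
186 7 px 210 212 157 160 pred [208.7 158.4] xy [625.4  66.8] 65.2 69.1
198 6 px 209 211 156 158 pred [207.7 156.5] xy [624.9  67.3] 65.2 70.2
234 48 px 200 213 147 157 pred [204.7 150.3] xy [619.6  65.4] 57.5 80.9
246 9 px 202 211 149 154 pred [203.7 148.2] xy [616.6  64.5] 58.3 73.6
258 27 px 196 211 145 154 pred [202.6 145.9] xy [616.4  66.5] 57.1 83.3
270 42 px 196 210 141 152 pred [201.5 143.6] xy [616.9  65.2] 57.1 81.3
282 40 px 195 209 140 150 pred [200.3 141.2] xy [616.3  65.3] 57.6 79.9
294 50 px 193 211 138 149 pred [199.1 138.7] xy [615.8  66. ] 51.4 80.9
306 86 px 191 211 127 148 pred [197.9 136.2] xy [618.   65.3] 50.5 82.1
318 178 px 190 210 128 146 pred [196.6 133.6] xy [622.7  70.3] 50.4 81.9
tip [210.88795993 163.00079957]
200 153
[[256 260 264 259 260 260 256 258 251 241 236 235 233 104 105 107 106 105
  105 102]
 [230 254 252 253 252 251 249 246 238 238 234 235 231 108 105 104 106 106
  106 102]
 [103 232 234 234 237 237 237 
[... 460 characters left out ...]
 105 108
  106 106]
 [105 104 102 108 106 102 105 109 106 107 104 176 175 170 170 131 103 105
  105 105]
 [106 107 105 106 104 106 105 107 105 127 126 130 129 171 167 164 132 130
  105 105]
 [107 103 106 105 103 104 105 106 130 130 129 128 126 128 985 164 127 131
  128 107]
 [106 105 105 106 105 107 104 107 129 130 124 124 120 121 116 120 123 128
  130 127]
 [105 106 106 106 104 104 105 130 126 126 123 118 120 116 118 119 115 124
  131 131]
 [103 103 104 106 103 106 101 128 130 123 120 112 116 118 117 116 117 117
  131 128]
 [106 107 105 105 105 105 106 130 129 124 118 118 985 117 119 118 120 116
  129 129]
 [105 103 104 104 105 104 101 126 127 122 121 119 116 115 116 121 118 118
  126 131]]
```

The top camera is biased by about 2–3 mm against the known shaft. Corrected, the sleeve is near (624.7, 74.2). Now adjust and descend into it.

```bash
python3 -m creep '[[[-0.05,0.09,-0.2,0],[-0.05,0.09,-0.6,0],[-0.05,0.09,-1,0],[-0.05,0.09,-1.2,0],[-0.05,0.09,-1.32,0],[-0.05,0.09,-1.32,0],[-0.05,0.09,-1.32,0]]]'; python3 -m creep '[[[0,0,-0.04,0],[0,0,-0.08,0],[0,0,-0.12,0],[0,0,-0.12,0]]]'
```

```text
time_s: 8.55
tcp_pos: [624.4, 74.9, 228.4]
eef_rot: [-0.275, 0.961, -0.0, 0.0]
force: [-0.5, 0.5, -1.1]
finger_gap: 0.296
grasp_force: 59.5
time_s: 9.05
tcp_pos: [624.1, 74.9, 224.9]
eef_rot: [-0.275, 0.961, 0.0, -0.0]
force: [0.1, -0.6, -0.7]
finger_gap: 0.299
grasp_force: 59.5
```

```bash
for i in 1; do python3 -m creep '[[[0,0,-0.04,0],[0,0,-0.08,0],[0,0,-0.08,0]]]'; python3 -m creep '[[[0,0,-0.04,0],[0,0,-0.08,0],[0,0,-0.08,0]]]';  done
```

```text
time_s: 9.43
tcp_pos: [624.1, 74.9, 222.9]
eef_rot: [-0.275, 0.961, 0.0, -0.0]
force: [0.1, -0.8, -1.8]
finger_gap: 0.296
grasp_force: 59.5
time_s: 9.8
tcp_pos: [624.2, 74.9, 221.1]
eef_rot: [-0.275, 0.961, -0.0, 0.0]
force: [0.6, 0.6, 0.4]
finger_gap: 0.297
grasp_force: 59.5
```

```bash
python3 -m creep '[[[0,0,-0.04,0],[0,0,-0.04,0],[0,0,-0.04,0]]]'; python3 -m creep '[[[0,0,-0.04,0],[0,0,-0.04,0],[0,0,-0.04,0]]]'
```

```text
time_s: 10.18
tcp_pos: [624.5, 75.0, 220.7]
eef_rot: [-0.275, 0.961, -0.0, 0.001]
force: [-0.1, -0.4, 4.1]
finger_gap: 0.291
grasp_force: 59.9
time_s: 10.55
tcp_pos: [624.9, 75.2, 220.5]
eef_rot: [-0.275, 0.961, 0.0, 0.001]
force: [-1.4, 0.7, 7.1]
finger_gap: 0.297
grasp_force: 60.3
```

```bash
cat > ptr.py <<'E'
from h import *
from scipy.ndimage import map_coordinates as mc
def pointer(p,save=None):
    c=r.camera_params("scene");A=[np.array(c[k]) for k in("mtx","R","t")]
    a,b=np.radians(13),np.radians(35)
    n=np.array([-np.sin(b)*np.cos(a),-np.sin(b)*np.sin(a),np.cos(b)])
    H=ray(187+203/400*75-.4,265+208/400*75-.4,*A,n,[524,135,72])
    up=np.array([np.cos(b)*np.cos(a),np.cos(b)*np.sin(a),np.sin(b)]);rt=np.cross(up,n)
    f=p.astype(float);g=f.mean(2);red=f[...,2]-f[...,:2].mean(2)
    th=np.radians(np.arange(-100,100,.5))
    def prof(im,rs,o=1):
        q=[]
        for R_ in rs:
            X=H+R_*(np.cos(th)[:,None]*up+np.sin(th)[:,None]*rt);cc=X@A[1].T+A[2].ravel();k=cc@A[0].T;k=k[:,:2]/k[:,2:];q.append(mc(im,k.T[::-1],order=o))
        return np.mean(q,0)
    pg=prof(g,np.arange(14,33,1.));pr=prof(red,np.arange(34,44,1.))
    i=np.argmin(pg);j=np.argmax(pr)
    def cen(x,i):
        s=slice(max(i-14,0),i+15);w=np.clip(x[s]-np.percentile(x[s],40),0,None);return (w*th[s]).sum()/w.sum()
    return cen(-pg,i),cen(pr,j),pg.min().round(),pr.max().round()
if __name__=="__main__":
    for f in("scene0.npz",): print(pointer(np.load(f)["p"]))
    p=r.capture("scene")[0];print(pointer(p));o=r.observe();print(o['tcp_pos'],o['force'],o['torque'],o['q'][5],o['time_s'])
E
python3 ptr.py; python3 -m creep '[[[0,0,-0.01,-1],[0,0,-0.015,-2],[0,0,-0.02,-3],[0,0,-0.03,-4],[0,0,-0.03,-5],[0,0,-0.03,-5]]]'; python3 ptr.py
```

```text
(np.float64(0.8107060069264806), np.float64(-0.010560217521447713), np.float64(138.0), np.float64(89.0))
(np.float64(0.8198634104925172), np.float64(-0.004425059415970447), np.float64(74.0), np.float64(68.0))
[624.92988335  75.20371229 220.49160592] [-0.96490124  0.98799533  7.54349135] [ 0.22213813  0.2254774  -0.03564609] -0.4385764012362668 10.6
time_s: 11.35
tcp_pos: [625.5, 75.7, 220.1]
eef_rot: [-0.017, 1.0, 0.001, 0.002]
force: [0.7, 1.4, 8.4]
finger_gap: 0.301
grasp_force: 60.3
(np.float64(0.8107060069264806), np.float64(-0.010560217521447713), np.float64(138.0), np.float64(89.0))
(np.float64(0.7498322630089617), np.float64(-0.004521276076390639), np.float64(76.0), np.float64(68.0))
[625.47390761  75.70770919 220.12557733] [0.32998655 1.91194616 7.2155016 ] [ 0.46903543 -0.03178544  0.05072622] 0.0851075586704212 11.4
```

The pointer falls with the turn, so the blade is seated. Keep turning and follow it down.

```bash
python3 -m creep '[[[0,0,-0.006,-1],[0,0,-0.012,-2],[0,0,-0.018,-3],[0,0,-0.024,-4],[0,0,-0.03,-5],[0,0,-0.036,-6],[0,0,-0.042,-7],[0,0,-0.048,-8],[0,0,-0.054,-9],[0,0,-0.06,-10],[0,0,-0.06,-10]]]'; python3 ptr.py
```

```text
time_s: 12.78
tcp_pos: [627.5, 75.9, 219.0]
eef_rot: [0.485, 0.874, 0.003, 0.003]
force: [2.3, 1.5, 6.4]
finger_gap: 0.296
grasp_force: 60.1
(np.float64(0.8107060069264806), np.float64(-0.010560217521447713), np.float64(138.0), np.float64(89.0))
(np.float64(0.4471898411966589), np.float64(-0.004032064904830902), np.float64(77.0), np.float64(69.0))
[627.47831853  75.91860118 219.00669586] [2.08737603 1.85616361 7.29265184] [ 0.56929526 -0.97530489  0.05777339] 1.1322353762084532 12.825
```

```bash
python3 -m creep '[[[0.03,0,-0.006,-1],[0.06,0.02,-0.012,-2],[0.06,0.02,-0.018,-3],[0.06,0.02,-0.024,-4],[0.06,0.02,-0.03,-5],[0.06,0.02,-0.036,-6],[0.06,0.02,-0.042,-7],[0.06,0.02,-0.048,-8],[0.06,0.02,-0.054,-9],[0.06,0.02,-0.06,-10],[0.06,0.02,-0.066,-11],[0.06,0.02,-0.066,-11]]]'; python3 ptr.py
```

```text
time_s: 14.32
tcp_pos: [629.6, 74.0, 217.6]
eef_rot: [0.883, 0.469, 0.003, 0.003]
force: [3.5, -2.3, 6.3]
finger_gap: 0.295
grasp_force: 60.1
(np.float64(0.8107060069264806), np.float64(-0.010560217521447713), np.float64(138.0), np.float64(89.0))
(np.float64(0.10409226964792981), np.float64(-0.0013793424994356495), np.float64(74.0), np.float64(70.0))
[629.61493321  74.03736305 217.56924408] [ 3.66557908 -3.0844505   6.46140768] [-0.79342261 -1.26217271 -0.02191519] 2.2846554077118433 14.375
```

```bash
python3 -m creep '[[[0,0,-0.006,-1],[0,0,-0.012,-2],[0,0,-0.018,-3],[0,0,-0.018,-3],[0,0,-0.018,-3]]]'; python3 ptr.py
```

```text
time_s: 15.0
tcp_pos: [629.1, 73.6, 217.2]
eef_rot: [0.946, 0.325, 0.003, 0.003]
force: [1.4, -3.3, 8.2]
finger_gap: 0.295
grasp_force: 60.2
(np.float64(0.8107060069264806), np.float64(-0.010560217521447713), np.float64(138.0), np.float64(89.0))
(np.float64(0.03141645771600187), np.float64(-0.01661677417076835), np.float64(74.0), np.float64(54.0))
[629.05319907  73.58546968 217.17984293] [ 2.63565936 -3.34700241  6.98357711] [-1.08164584 -0.90224445  0.01564185] 2.5987066779137074 15.05
```

```bash
python3 - <<'E'
from h import *
p=r.capture("scene")[0]
q=r.capture("top")[0]
a=cv2.resize(p[270:340,190:260],(400,400),interpolation=cv2.INTER_CUBIC);b=cv2.resize(q[190:250,155:215],(400,400),interpolation=cv2.INTER_CUBIC)
cv2.imwrite("pics/d1.png",np.hstack([a,b]))
E
```

```text
(no output)
```

View pics/d1.png

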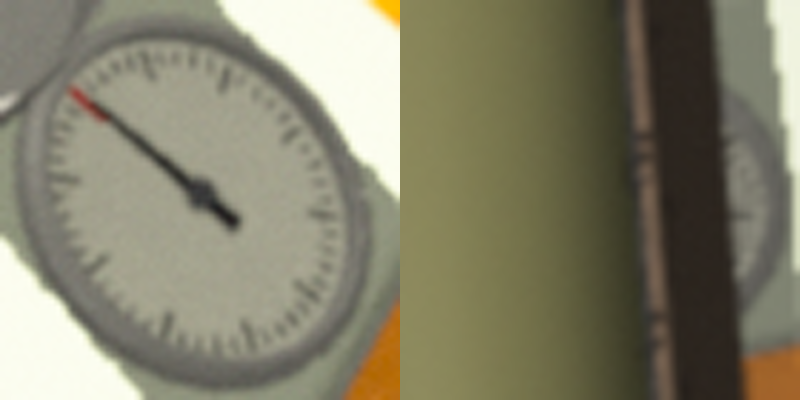

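The pointer lies on the upper right edge of the red mark (85,100), so it is still a touch high. One more small turn.

```bash
python3 -m creep '[[[0,0,-0.004,-0.5],[0,0,-0.006,-1.1],[0,0,-0.006,-1.1],[0,0,-0.006,-1.1]]]'; python3 ptr.py; python3 - <<'E'
from h import *
p=np.mean([r.capture("scene")[0].astype(float) for _ in range(3)],0).astype(np.uint8)
cv2.imwrite("pics/d2.png",cv2.resize(p[278:315,197:234],(592,592),interpolation=cv2.INTER_CUBIC))
E
```

```text
time_s: 15.65
tcp_pos: [628.9, 73.3, 217.0]
eef_rot: [0.963, 0.27, 0.003, 0.003]
force: [1.9, -4.1, 7.8]
finger_gap: 0.299
grasp_force: 60.2
(np.float64(0.8107060069264806), np.float64(-0.010560217521447713), np.float64(138.0), np.float64(89.0))
(np.float64(-0.00045806012881775517), np.float64(-0.011929808816624945), np.float64(75.0), np.float64(36.0))
[628.91210325  73.29371941 217.01142189] [ 2.71775656 -3.9941376   8.84562945] [-1.3018027  -0.81741512  0.02737106] 2.713878973319321 15.7
```

View pics/d2.png

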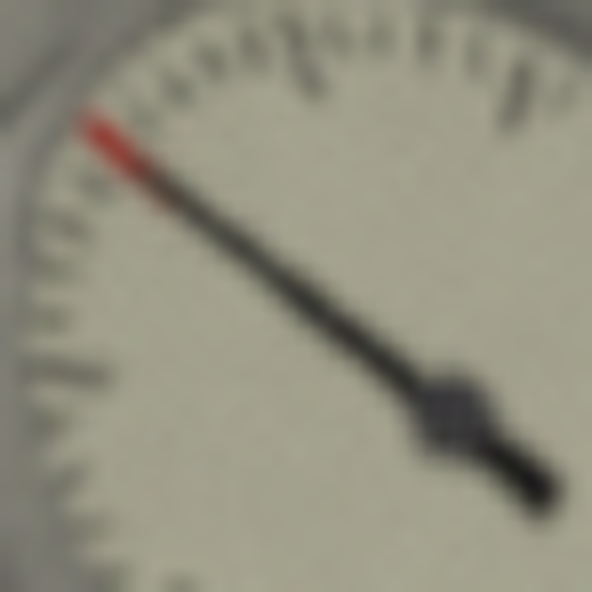

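The pointer tip (150,175) now meets the red mark (centre ~(128,163)) and lines up to within a few hundredths of a radian. As a check on parallax, I'll fit the dial's ticks for a true centre and zero direction.

```bash
cat > dial.py <<'E'
from h import *
from scipy.ndimage import map_coordinates as mc, gaussian_filter as gf
from scipy.optimize import minimize
c=r.camera_params("scene");A=[np.array(c[k]) for k in("mtx","R","t")]
def frame(a,b):
    n=np.array([-np.sin(b)*np.cos(a),-np.sin(b)*np.sin(a),np.cos(b)]);up=np.array([np.cos(b)*np.cos(a),np.cos(b)*np.sin(a),np.sin(b)]);return n,up,np.cross(up,n)
def samp(im,X): cc=X@A[1].T+A[2].ravel();k=cc@A[0].T;k=k[...,:2]/k[...,2:];return mc(im,np.moveaxis(k[...,::-1],-1,0),order=1)
p0=np.load("scene0.npz")["p"].astype(float);g0=p0.mean(2);hp=g0-gf(g0,3)
def pts(x,rs,th):
    n,up,rt=frame(x[3],x[4]);C=np.array(x[:3]);th=np.asarray(th)
    return C+np.asarray(rs)[:,None,None]*(np.cos(th)[:,None]*up+np.sin(th)[:,None]*rt)
k=np.arange(50)*2*np.pi/50
rs=np.arange(38,47,1.)
def score(y):
    x=[y[0],y[1],72,y[2],y[3]]
    # ticks at k: dark; halfway: bright; skip the zero and pan-shadow side
    kk=k[2:42]; return np.mean(samp(hp,pts(x,rs,kk)))-np.mean(samp(hp,pts(x,rs,kk+np.pi/50)))
best=min((minimize(score,[524+dx,135+dy,np.radians(a),np.radians(b)],method="Nelder-Mead",options=dict(initial_simplex=np.array([524+dx,135+dy,np.radians(a),np.radians(b)])+np.vstack([np.zeros(4),np.diag([1,1,.02,.03])]))) for dx in(-3,0,3) for dy in(-4,0,4) for a in(11,14) for b in(32,37)),key=lambda m:m.fun)
y=best.x;x=[y[0],y[1],72,y[2],y[3]];print(best.fun,y[:2],np.degrees(y[2:]))
red=p0[...,2]-p0[...,:2].mean(2);th=np.radians(np.arange(-25,25,.5));v=samp(red,pts(x,np.arange(36,46,1.),th)).mean(0);w=np.clip(v-.4*v.max(),0,None);print("mark",(w*th).sum()/w.sum())
n,up,rt=frame(x[3],x[4])
def ptr(p):
    g=p.astype(float).mean(2);out=[]
    H=None
    # dark pixel blob line fit on the dial plane
    m=(g<np.median(g[285:330,205:245])*.62);m[:275]=0;m[335:]=0;m[:,:195]=0;m[:,255:]=0
    P=[];W=[]
    for v,u in zip(*np.nonzero(m)):
        q=ray(u,v,*A,n,x[:3])-np.array(x[:3]);
        if np.hypot(q@up,q@rt)<33:P.append([q@up,q@rt])
    P=np.array(P,np.float32);l=cv2.fitLine(P,cv2.DIST_HUBER,0,.01,.01).ravel();l=l*np.sign(l[0]) if 0 else l
    return len(P),np.arctan2(l[1],l[0]),l[2:]
print("start",ptr(p0));print("now",ptr(np.mean([r.capture("scene")[0].astype(float) for _ in range(3)],0)))
E
python3 dial.py
```

```text
-7.302910897460868 [522.74623542 139.01358486] [12.61053738 37.18575956]
mark -0.005585359966035618
start (55, np.float32(0.79774165), array([2.5944235, 4.5282354], dtype=float32))
now (63, np.float32(-0.03455022), array([5.911246 , 1.2467768], dtype=float32))
```

```bash
cat >> dial.py <<'E'
def line(p):
    g=p.astype(float).mean(2);L=np.arange(-10,35,1.);C=np.array(x[:3])
    res=[]
    for th in np.radians(np.arange(-12,60,.5)):
        for s in np.arange(-4,5,.25):
            d=np.cos(th)*up+np.sin(th)*rt;e=-np.sin(th)*up+np.cos(th)*rt
            res.append((samp(g,C+s*e+L[:,None]*d).mean(),th,s))
    res.sort();k=np.array(res[:15]);return k[:,1:].mean(0),k[:,1].std(),k[0,0]
print("line start",line(p0));print("line now",line(np.mean([r.capture("scene")[0].astype(float) for _ in range(3)],0)))
E
python3 dial.py
```

```text
-7.302910897460868 [522.74623542 139.01358486] [12.61053738 37.18575956]
mark -0.005585359966035618
start (55, np.float32(0.79774165), array([2.5944235, 4.5282354], dtype=float32))
now (62, np.float32(-0.0341191), array([5.9385033, 1.222373 ], dtype=float32))
line start (array([0.79412481, 1.4       ]), np.float64(0.014250553668465176), np.float64(116.89878341841685))
line now (array([-0.03490659,  1.58333333]), np.float64(0.014250553668465156), np.float64(65.14224242014956))
```

Pointer is on zero within a fraction of a graduation. Relieve the blade, withdraw straight up, and retrace to the grasp pose above the block.

```bash
python3 -m creep '[[[0,0,0.02,0.6],[0,0,0.1,1],[0,0,0.4,1],[0,0,0.9,1],[0,0,1.6,1],[0,0,2.5,2.5],[0,0,4,4],[0,0,5,5.5],[-0.5,-1.5,5,7],[-1,-3,5,8.5],[-1.6,-4.5,5,10],[-2.2,-6,5,11.5]]]'; python3 -m creep '[[[-0.5,-1.5,0,1.6],[-1,-3,0,3.2],[-1.5,-4.5,0,4.8],[-2.01,-5.85,0,6.4],[-2.01,-5.85,0,8],[-2.01,-5.85,0,9.6],[-2.01,-5.85,0,11.2],[-2.01,-5.85,0,12.8],[-2.01,-5.85,0,14.4],[-2.01,-5.85,0,16],[-2.01,-5.85,0,17.6],[-2.01,-5.85,0,19.2]]]'; python3 -m creep '[[[0,0,-1,1.6],[0,0,-2.5,3.2],[0,0,-4,4.8],[0,0,-5,5.3],[0,0,-5.3,5.3],[0,0,-5.3,5.3],[0,0,-5.3,5.3]]]'
python3 - <<'E'
from h import *
import dial
E
python3 - <<'E'
from h import *
o=r.observe();print(o['tcp_pos'],o['eef_rot'],o['q'],o['force'])
p,d,K,R,t=cap("scene");W=world(d,K,R,t);T=o['tcp_pos'];tip=[T[0],T[1],T[2]-106]
u,v=proj(tip,K,R,t);print("tip pred",u,v);u,v=int(u),int(v)
print("hole b0",ray(332,201.4,K,R,t,[0,0,1],[0,0,80.3]))
print(u-12,v-8);print(d[v-8:v+9,u-12:u+12].round().astype(int))
cv2.imwrite("pics/e1.png",cv2.resize(p[v-45:v+35,u-40:u+40],(600,600),interpolation=cv2.INTER_CUBIC));print("org",u-40,v-45)
E
```

```text
time_s: 17.8
tcp_pos: [569.6, -74.6, 339.9]
eef_rot: [0.638, 0.77, 0.001, -0.001]
force: [0.0, -0.1, -0.7]
finger_gap: 0.298
grasp_force: 59.8
time_s: 19.3
tcp_pos: [520.2, -219.7, 339.9]
eef_rot: [-0.308, 0.951, 0.001, 0.0]
force: [0.7, -0.3, -0.3]
finger_gap: 0.297
grasp_force: 59.8
time_s: 20.18
tcp_pos: [521.4, -221.1, 208.5]
eef_rot: [-0.554, 0.832, -0.001, 0.001]
force: [0.4, -0.1, -1.1]
finger_gap: 0.294
grasp_force: 59.8
-7.302910897460868 [522.74623542 139.01358486] [12.61053738 37.18575956]
mark -0.005585359966035618
start (55, np.float32(0.79774165), array([2.5944235, 4.5282354], dtype=float32))
now (62, np.float32(-0.040292453), array([5.6104016, 1.046783 ], dtype=float32))
line start (array([0.79412481, 1.4       ]), np.float64(0.014250553668465176), np.float64(116.89878341841685))
line now (array([-0.03839724,  1.13333333]), np.float64(0.013816424395129784), np.float64(102.46284737476353))
[ 520.7020493  -220.96825487  207.57161058] [-5.54578652e-01  8.32131190e-01 -3.58338496e-04  2.68177875e-04] [-4.01367140e-01  3.27539278e-01 -2.89417049e-02  1.21342185e+00
  5.4480
[... 1608 characters left out ...]
 998  998
  1000  998  998  998 1000 1001 1000 1005 1007 1004]
 [ 991  993  996  996  993  995  994  997  995  992  995  996  995  995
   996  997  994  996  995  992 1004 1007 1003 1004]
 [ 990  991  989  989  991  991  992  991  991  991  990  994  995  988
   990  993  992  991  991  991  990  991  994  991]
 [ 989  990  987  990  988  987  988  987  987  986  990  990  993  986
   986  990  988  988  989  989  987  990  985  988]
 [ 984  985  981  987  988  987  984  986  984  984  984  987  983  986
   986  985  986  986  983  984  986  984  986  987]
 [ 984  984  982  981  982  983  979  979  982  982  979  984  980  983
   978  983  981  984  982  981  982  981  982  981]]
org 292 146
```

View pics/e1.png

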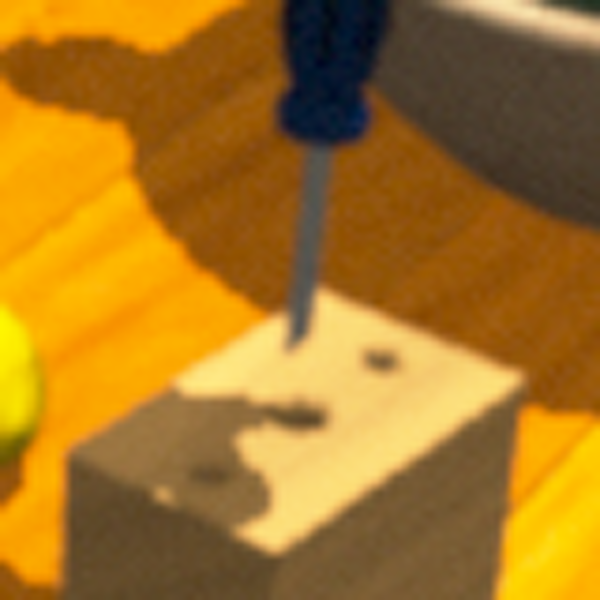

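The driver leans slightly in the hand, with its tip at crop (297,342). The middle hole is at (300,415), which puts the tip about 4 mm too far in x and 2 mm short in y. Shift and lower into the hole, watching the force.

```bash
python3 -m creep '[[[-0.16,0.08,0,0],[-0.16,0.08,-0.3,0],[-0.16,0.08,-0.6,0],[-0.16,0.08,-0.8,0],[-0.16,0.08,-1,0],[-0.16,0.08,-1.2,0],[-0.16,0.08,-1.2,0]]]'; python3 -m creep '[[[0,0,-0.3,0],[0,0,-0.6,0],[0,0,-0.9,0],[0,0,-1.2,0],[0,0,-1.2,0]]]'
```

```text
time_s: 21.4
tcp_pos: [516.1, -218.7, 176.5]
eef_rot: [-0.555, 0.832, 0.0, -0.0]
force: [0.9, -0.3, -1.0]
finger_gap: 0.295
grasp_force: 59.8
time_s: 22.02
tcp_pos: [515.8, -218.6, 146.1]
eef_rot: [-0.555, 0.832, 0.001, -0.0]
force: [0.1, 0.3, -1.0]
finger_gap: 0.296
grasp_force: 59.8
```

```bash
python3 -m creep '[[[0,0,-0.3,0],[0,0,-0.6,0],[0,0,-0.9,0],[0,0,-1.1,0],[0,0,-1.16,0],[0,0,-1.16,0]]]'; python3 -m creep '[[[0,0,-0.04,0],[0,0,-0.08,0],[0,0,-0.12,0],[0,0,-0.12,0]]]'
```

```text
time_s: 22.78
tcp_pos: [516.4, -218.8, 118.0]
eef_rot: [-0.555, 0.832, 0.0, -0.0]
force: [-0.6, -0.4, -0.4]
finger_gap: 0.295
grasp_force: 59.8
time_s: 23.28
tcp_pos: [516.8, -219.0, 115.9]
eef_rot: [-0.555, 0.832, -0.001, 0.0]
force: [-1.5, 0.9, 3.9]
finger_gap: 0.293
grasp_force: 60.5
```

```bash
python3 -m creep '[[[0,0,0,0],[0,0,0,0],[0,0,0,0],[0,0,0,0]]]' 0.65; python3 -m creep '[[[0,0,0.3,0],[0,0,0.8,0],[0,0,1.6,0],[0,0,3,0],[0,0,5,0],[-2,-1,6,0],[-4,-2,6,0],[-6,-3,6,0],[-8,-4,6,0],[-8,-5,6,0],[-8,-5,6,0],[-8,-5,6,0]]]'
python3 - <<'E'
from h import *
p,d,K,R,t=cap("top");W=world(d,K,R,t)
for lo,hi in((155,185),(100,150)):
    w=W[185:250,330:395].reshape(-1,3);w=w[(w[:,2]>lo)&(w[:,2]<hi)];print(len(w),cv2.minAreaRect(w[:,:2].astype(np.float32)),w[:,2].max(),np.median(w[:,2]))
c,d,K,R,t=cap("scene");W=world(d,K,R,t).reshape(-1,3)
k=(np.hypot(W[:,0]-519,W[:,1]+218)<20)
for lo in range(84,172,12):
    w=W[k&(W[:,2]>=lo)&(W[:,2]<lo+12)]; print(lo,len(w),w.mean(0).round(1) if len(w) else "")
cv2.imwrite("pics/f.png",cv2.resize(c,(700,525)))
import dial
E
```

```text
time_s: 23.78
tcp_pos: [516.4, -218.8, 114.9]
eef_rot: [-0.555, 0.832, 0.0, -0.0]
force: [0.1, -0.6, 0.7]
finger_gap: 0.649
grasp_force: 0.0
time_s: 25.28
tcp_pos: [316.6, -343.4, 265.5]
eef_rot: [-0.555, 0.832, -0.0, 0.0]
force: [0.3, 0.1, 0.1]
finger_gap: 0.653
grasp_force: 0.0
163 ((517.745849609375, -219.05186462402344), (25.777141571044922, 25.01966094970703), 43.66822814941406) 171.96981767952715 167.88761954402196
67 ((511.5455017089844, -213.33226013183594), (26.76289939880371, 8.568583488464355), 43.09626007080078) 149.88546618071788 128.5585805197323
84 54 [ 515.2 -210.4   88.9]
96 52 [ 515.  -208.2  102.4]
108 68 [ 514.  -208.8  114.2]
120 70 [ 515.1 -208.2  125.9]
132 75 [ 514.9 -208.4  137.9]
144 74 [ 514.8 -208.3  150.2]
156 110 [ 516.4 -212.8  163.1]
168 0 
-7.302910897460868 [522.74623542 139.01358486] [12.61053738 37.18575956]
mark -0.005585359966035618
start (55, np.float32(0.79774165), array([2.5944235, 4.5282354], dtype=float32))
now (62, np.float32(-0.040292453), array([5.6104016, 1.046783 ], dtype=float32))
line start (array([0.79412481, 1.4       ]), np.float64(0.014250553668465176), np.float64(116.89878341841685))
line now (array([-0.03839724,  1.13333333]), np.float64(0.013816424395129784), np.float64(105.21324632398587))
```

View pics/f.png

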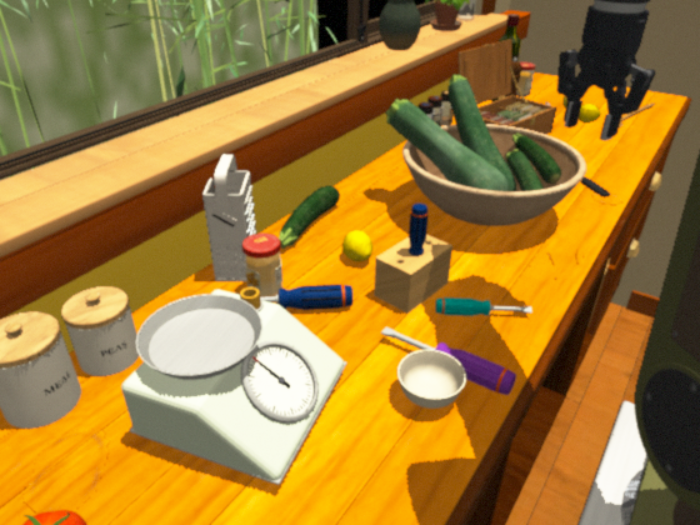

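The driver stands upright and home (top at 168 mm, as at the start), and the bystanders are in place. As an independent check of the pointer, repeat the tick fit in the now unobstructed top camera.

Both cameras agree the pointer is about 0.037 rad (0.3 graduation) below the mark. There's plenty of time, so I'll fetch the driver again, better centred this time, and correct it.

```bash
python3 -m creep '[[[2,1.2,0.3,0],[4,2.4,0.3,0],[6,3.7,0.3,0],[8.1,4.96,0.3,0],[8.1,4.96,-1,0],[8.1,4.96,-2.2,0],[8.1,4.96,-3.4,0],[8.1,4.96,-4.6,0],[8.1,4.96,-5.5,0],[8.1,4.96,-5.98,0],[8.1,4.96,-5.98,0],[8.1,4.96,-5.98,0]]]'; python3 -m creep '[[[0,0,0,0],[0,0,0,0],[0,0,0,0],[0,0,0,0],[0,0,0,0]]]' 0 60; python3 -c "
from h import *
o=r.observe();print(o['tcp_pos'],o['force'],o['torque'])"
```

```text
time_s: 27.88
tcp_pos: [519.7, -220.2, 116.5]
eef_rot: [-0.555, 0.832, -0.001, 0.0]
force: [0.1, 0.1, 0.1]
finger_gap: 0.646
grasp_force: 0.0
time_s: 28.5
tcp_pos: [519.8, -220.3, 116.8]
eef_rot: [-0.555, 0.832, -0.001, 0.001]
force: [0.6, -0.2, 6.1]
finger_gap: 0.297
grasp_force: 58.7
[ 519.82370583 -220.25864895  116.75704634] [ 0.56797168 -0.21346844  6.11079374] [ 0.04230552  0.12478766 -0.01999224]
```

```bash
python3 -m creep '[[[0,0,0.5,0],[0,0,1.5,0],[0,0,3,0],[0,0,5,0],[0,0,6.4,0],[0.8,2.2,6.4,-0.6],[1.6,4.4,6.4,-1.2],[2.4,6.6,6.4,-1.8],[3.2,8.8,6.4,-2.4],[4,11,6.4,-2.4],[4.22,11.8,5.8,-2.4],[4.22,11.8,5.8,-2.4]]]'; python3 -m creep '[[[0,0,0,0],[0,0,0,0],[0,0,0,0]]]'
python3 - <<'E'
from h import *
o=r.observe();T=o['tcp_pos'];print(T,o['force'])
p,d,K,R,t=cap("scene");np.savez("s2.npz",p=p,d=d)
print("tip pred",proj([T[0],T[1],T[2]-106.7],K,R,t),"sh pred",proj([T[0],T[1],T[2]-45],K,R,t))
for v in range(188,226):
    k=np.nonzero((d[v,175:225]>700)&(d[v,175:225]<800))[0]+175
    if len(k): print(v,k.min(),k.max(),np.median(d[v,k]).round(),proj([T[0],T[1],0],K,R,t)[0].round() if 0 else "")
for z in(-106.7,-90,-70,-50): print(z,proj([T[0],T[1],T[2]+z],K,R,t).round(1))
E
python3 ptr.py | tail -2
```

```text
time_s: 30.0
tcp_pos: [623.2, 76.1, 258.5]
eef_rot: [-0.447, 0.895, 0.001, -0.002]
force: [-0.4, -0.5, -1.6]
finger_gap: 0.296
grasp_force: 59.4
time_s: 30.38
tcp_pos: [624.4, 73.9, 261.2]
eef_rot: [-0.445, 0.895, -0.0, 0.0]
force: [0.0, 0.2, -0.1]
finger_gap: 0.294
grasp_force: 59.4
[624.406141   73.9092265 261.1914769] [ 0.00639176  0.15350902 -0.14426992]
tip pred [198.99889209 221.9072321 ] sh pred [195.47124094 190.87500997]
188 187 201 724.0 
189 187 201 725.0 
190 188 199 725.0 
191 190 196 725.0 
192 193 197 737.0 
193 193 197 739.0 
194 193 197 742.0 
195 193 197 740.0 
196 194 197 741.0 
197 194 197 743.0 
198 194 197 744.0 
199 194 197 746.0 
200 194 197 746.0 
201 194 197 747.0 
202 194 198 749.0 
203 194 198 751.0 
204 195 198 751.0 
205 195 198 751.0 
206 195 198 752.0 
207 195 198 752.0 
208 195 198 755.0 
209 195 198 756.0 
210 195 198 758.0 
211 195 199 760.0 
212 195 199 761.0 
213 196 199 761.0 
214 196 199 762.0 
215 195 199 764.0 
216 195 200 764.0 
217 195 200 764.0 
218 195 200 767.0 
219 195 201 768.0 
220 195 201 770.0 
221 195 201 770.0 
222 195 201 772.0 
223 195 199 774.0 
224 195 196 773.0 
-106.7 [199.  221.9]
-90 [198.1 213.8]
-70 [196.9 203.8]
-50 [195.8 193.5]
(np.float64(9.45867845102913e-05), np.float64(-0.013767521881921102), np.float64(74.0), np.float64(36.0))
[624.46460036  74.32725482 261.03061254] [-0.10563324  0.07360551 -1.53700429] [-0.01703953  0.06622497  0.0615282 ] -0.8048277165587656 30.475
```

```bash
python3 - <<'E'
from h import *
p,d,K,R,t=cap("top");W=world(d,K,R,t);o=r.observe();print(o['tcp_pos'])
np.savez("t2.npz",p=p,W=W,d=d)
for f,T in(("t1.npz",(626,72.,262.2)),("t2.npz",o['tcp_pos'])):
    z=np.load(f);W=z["W"];print(f)
    for v in range(156,167):
        k=[u for u in range(203,222) if 145<W[v,u,2]<215]
        if k:
            zz=np.median(W[v,k,2]);print(v,k,zz.round(),W[v,k].mean(0).round(1)-np.array([T[0],T[1],0]))
s=np.load("s1.npz")["d"]
for f in("s1.npz","s2.npz"):
    s=np.load(f)["d"];m=[(v,(np.nonzero((s[v,185:210]>700)&(s[v,185:210]<800))[0]+185)) for v in(198,204,210,214,216,218,219,220,221,222)]
    print(f,[(v,k.mean(),k.min(),k.max(),np.median(s[v,k]).round(1)) for v,k in m if len(k)])
E
```

```text
[624.43892654  74.49602742 260.89164934]
t1.npz
156 [211] 202.0 [ -0.4  -6.8 202.4]
157 [210, 211, 212] 196.0 [  0.   -5.7 194.9]
158 [209, 210, 211, 212] 193.0 [ -0.9  -4.3 191.7]
159 [210, 211, 212] 186.0 [ -1.   -4.4 185.6]
160 [210, 211, 212, 213, 214] 180.0 [ -0.4  -5.1 177.1]
161 [211, 212, 213, 214] 172.0 [ -1.   -5.5 172.8]
162 [213, 214, 215] 167.0 [ -1.3  -7.7 167.3]
163 [215] 164.0 [ -2.3  -9.2 163.7]
t2.npz
159 [208, 209] 195.0 [ -2.43892654  -3.59602742 194.9       ]
160 [206, 207, 208, 209, 210] 191.0 [ -2.73892654  -1.89602742 189.7       ]
161 [207, 208, 209, 210] 187.0 [ -3.33892654  -2.19602742 185.4       ]
162 [208, 209, 210, 211] 177.0 [ -2.83892654  -2.99602742 177.3       ]
163 [207, 208, 209, 210, 211, 212] 171.0 [ -2.63892654  -1.89602742 170.        ]
164 [208, 209, 210, 211, 212] 166.0 [ -3.03892654  -2.09602742 164.6       ]
165 [211, 212, 213] 157.0 [ -2.43892654  -4.79602742 155.9       ]
s1.npz [(198, np.float64(196.0), np.int64(194), np.int64(198), np.float32(750.6)), (204, np.float64(196.5), np.int64(195), np.int64(198), np.float32(757.6)), (210, np.f
[... 497 characters left out ...]
197), np.float32(743.7)), (204, np.float64(196.5), np.int64(195), np.int64(198), np.float32(751.3)), (210, np.float64(196.5), np.int64(195), np.int64(198), np.float32(757.9)), (214, np.float64(197.5), np.int64(196), np.int64(199), np.float32(762.3)), (216, np.float64(197.5), np.int64(195), np.int64(200), np.float32(764.0)), (218, np.float64(197.5), np.int64(195), np.int64(200), np.float32(767.5)), (219, np.float64(198.0), np.int64(195), np.int64(201), np.float32(768.4)), (220, np.float64(198.0), np.int64(195), np.int64(201), np.float32(769.9)), (221, np.float64(198.0), np.int64(195), np.int64(201), np.float32(770.4)), (222, np.float64(198.0), np.int64(195), np.int64(201), np.float32(772.4))]
```

Differential comparison with the first seating says shift (+1.8, −1.7) mm, then descend.

```bash
python3 -m creep '[[[0.07,-0.07,-0.2,0],[0.07,-0.07,-0.6,0],[0.07,-0.07,-1,0],[0.07,-0.07,-1.3,0],[0.07,-0.07,-1.46,0],[0.07,-0.07,-1.46,0],[0.07,-0.07,-1.46,0]]]'; python3 -m creep '[[[0,0,-0.04,0],[0,0,-0.08,0],[0,0,-0.08,0],[0,0,-0.08,0]]]';python3 -m creep '[[[0,0,-0.04,0],[0,0,-0.08,0],[0,0,-0.08,0],[0,0,-0.08,0]]]'
```

```text
time_s: 31.4
tcp_pos: [626.4, 73.4, 224.4]
eef_rot: [-0.446, 0.895, -0.0, 0.0]
force: [0.5, 0.1, -0.5]
finger_gap: 0.294
grasp_force: 59.4
time_s: 31.9
tcp_pos: [626.2, 73.4, 222.1]
eef_rot: [-0.446, 0.895, -0.0, 0.0]
force: [-0.1, 0.1, -1.0]
finger_gap: 0.294
grasp_force: 59.4
time_s: 32.4
tcp_pos: [626.3, 73.4, 220.1]
eef_rot: [-0.446, 0.895, -0.0, 0.0]
force: [1.3, 1.3, 0.3]
finger_gap: 0.293
grasp_force: 59.4
```

```bash
python3 -m creep '[[[0,0,-0.04,0],[0,0,-0.04,0],[0,0,-0.04,0]]]';python3 -m creep '[[[0,0,-0.04,0],[0,0,-0.04,0],[0,0,-0.04,0]]]'
```

```text
time_s: 32.78
tcp_pos: [626.3, 73.3, 219.1]
eef_rot: [-0.446, 0.895, -0.0, 0.0]
force: [1.3, -0.3, -1.2]
finger_gap: 0.296
grasp_force: 59.3
time_s: 33.15
tcp_pos: [626.4, 73.5, 218.5]
eef_rot: [-0.446, 0.895, -0.0, 0.0]
force: [0.6, -0.5, 2.1]
finger_gap: 0.299
grasp_force: 59.6
```

```bash
python3 -m creep '[[[0,0,-0.04,0],[0,0,-0.05,0.5],[0,0,-0.05,1],[0,0,-0.05,1.5],[0,0,-0.05,1.5]]]'; cat > d4.py <<'E'
exec(open("x_d3.py").read().split("pn=np.mean")[0])
print("fine",line(np.mean([r.capture("scene")[0].astype(float) for _ in range(4)],0)))
E
python3 d4.py | tail -1; python3 -c "
from h import *
o=r.observe();print(o['tcp_pos'],o['force'],o['torque'])"
```

```text
time_s: 33.78
tcp_pos: [627.2, 73.5, 218.2]
eef_rot: [-0.515, 0.857, -0.001, 0.001]
force: [0.7, 0.2, 6.8]
finger_gap: 0.293
grasp_force: 60.1
fine (array([-0.03560472,  1.55      ]), np.float64(0.009120354347817708), np.float64(64.96078436553096))
[627.2021116   73.47182031 218.26219112] [-0.06991574 -0.77859612  6.52040973] [-0.05969283 -0.12446036 -0.01661822]
```

```bash
python3 -m creep '[[[0,0,0,0.5],[0,0,0,1],[0,0,0,1]]]'|head -2; python3 ptr.py|sed -n 2,3p;  python3 -m creep '[[[0,0,0,0.4],[0,0,0,0.4]]]'|head -2; python3 ptr.py|sed -n 2,3p
```

```text
time_s: 34.5
tcp_pos: [627.2, 73.5, 218.3]
(np.float64(0.012957281259616728), np.float64(-0.020935748348029862), np.float64(75.0), np.float64(38.0))
[627.20497655  73.47283811 218.29063783] [-0.64527266 -0.41369184  6.29021896] [-0.04985682 -0.1061985  -0.03095108] -1.0695829395807097 34.55
time_s: 34.8
tcp_pos: [627.2, 73.5, 218.3]
(np.float64(0.024061927356192496), np.float64(-0.019422128308651566), np.float64(73.0), np.float64(46.0))
[627.19252557  73.50298639 218.34844382] [ 0.68481421 -0.60271024  6.86926888] [ 0.04519077 -0.14882418 -0.03945884] -1.1114509362168141 34.85
```

```bash
python3 -m creep '[[[0,0,0,0.4],[0,0,0,0.4],[0,0,0,0.4]]]'|head -2; python3 ptr.py|sed -n 2,3p; python3 d4.py|tail -1
```

```text
time_s: 35.22
tcp_pos: [627.2, 73.5, 218.4]
(np.float64(0.03470338835462828), np.float64(-0.013765259035103929), np.float64(73.0), np.float64(57.0))
[627.16598397  73.50702367 218.36390058] [ 0.23468699 -0.5172071   6.68803828] [-0.06212571 -0.09999305 -0.06371648] -1.1533220723361035 35.275
fine (array([-0.00418879,  1.6       ]), np.float64(0.00929677986764677), np.float64(63.683775645367696))
```

Pointer −0.004 against the mark at −0.006, so it is on zero. Relieve, withdraw and retrace to the block.

```bash
python3 -m creep '[[[0,0,0.03,-0.5],[0,0,0.1,-0.9],[0,0,0.4,-0.9],[0,0,0.9,-0.9],[0,0,1.6,-0.9],[0,0,2.4,-0.9],[-0.6,-2,2.4,-0.9],[-1.3,-4,2.4,-0.9],[-2,-6,2.4,-0.9],[-2.8,-8,2.4,-0.9],[-3.6,-10,2.4,-0.9],[-4.29,-11.73,2.4,-0.9]]]'; python3 -m creep '[[[0,0,0,0],[0,0,-1.5,0],[0,0,-2.6,0],[0,0,-2.6,0],[0,0,-2.6,0]]]'
python3 - <<'E'
from h import *
o=r.observe();T=o['tcp_pos'];print(T)
p,d,K,R,t=cap("scene");tip=[T[0],T[1],T[2]-106.7];u,v=proj(tip,K,R,t);print("tip pred",u,v)
for vv in range(int(v)-8,int(v)+8):
    k=np.nonzero((d[vv,310:350]>900)&(d[vv,310:350]<970))[0]+310
    if len(k):print(vv,k.min(),k.max(),np.median(d[vv,k]).round(1))
print("hole px",proj([518.7,-216,80.3],K,R,t))
E
```

```text
time_s: 37.12
tcp_pos: [518.0, -221.5, 277.7]
eef_rot: [-0.555, 0.832, -0.0, 0.0]
force: [0.1, -0.3, -1.6]
finger_gap: 0.298
grasp_force: 59.4
time_s: 37.75
tcp_pos: [519.8, -219.5, 213.1]
eef_rot: [-0.555, 0.832, -0.001, 0.001]
force: [0.4, -0.3, 0.0]
finger_gap: 0.295
grasp_force: 59.4
[ 519.82423226 -219.50539543  213.13673644]
tip pred 333.17471859382044 189.98938149297413
181 332 335 939.4
182 332 334 943.4
183 332 334 943.6
184 332 334 942.6
185 332 334 946.9
186 332 334 946.4
187 332 334 949.3
188 331 334 950.8
189 331 334 952.1
190 331 334 952.6
191 331 333 950.0
192 331 332 953.0
hole px [331.98984101 201.38686735]
```

Tip projects straight onto the hole. Lower it.

```bash
python3 -m creep '[[[0,0,-0.4,0],[0,0,-0.8,0],[0,0,-1.2,0],[0,0,-1.5,0],[0,0,-1.5,0]]]'; python3 -m creep '[[[0,0,-0.4,0],[0,0,-0.8,0],[0,0,-1.2,0],[0,0,-1.6,0],[0,0,-2,0],[0,0,-2.2,0],[0,0,-2.25,0],[0,0,-2.25,0]]]'; python3 -m creep '[[[0,0,-0.04,0],[0,0,-0.08,0],[0,0,-0.1,0],[0,0,-0.1,0]]]'
```

```text
time_s: 38.42
tcp_pos: [518.5, -219.8, 173.4]
eef_rot: [-0.555, 0.832, 0.001, -0.0]
force: [0.5, 0.3, -0.5]
finger_gap: 0.297
grasp_force: 59.4
time_s: 39.42
tcp_pos: [519.1, -219.9, 118.2]
eef_rot: [-0.555, 0.832, -0.0, 0.0]
force: [0.5, 0.3, -1.2]
finger_gap: 0.295
grasp_force: 59.4
time_s: 39.92
tcp_pos: [519.4, -220.1, 116.7]
eef_rot: [-0.555, 0.832, -0.001, 0.0]
force: [-1.0, 0.7, 6.0]
finger_gap: 0.294
grasp_force: 60.1
```

Shoulder contact at the original height. Release, back off and verify.

```bash
python3 -m creep '[[[0,0,0,0],[0,0,0,0],[0,0,0,0],[0,0,0,0]]]' 0.65; python3 -m creep '[[[0,0,0.3,0],[0,0,0.8,0],[0,0,1.6,0],[0,0,3,0],[0,0,5,0],[-2,-1,6,0],[-4,-2,6,0],[-6,-3,6,0],[-8,-4,6,0],[-8,-5,6,0],[-8,-5,6,0],[-8,-5,6,0]]]'
python3 - <<'E'
from h import *
p,d,K,R,t=cap("top");W=world(d,K,R,t)
w=W[185:250,330:395].reshape(-1,3);w=w[(w[:,2]>155)&(w[:,2]<185)];print(len(w),cv2.minAreaRect(w[:,:2].astype(np.float32)),w[:,2].max(),np.median(w[:,2]))
c,d,K,R,t=cap("scene");W=world(d,K,R,t).reshape(-1,3)
k=(np.hypot(W[:,0]-519,W[:,1]+218)<20)
for lo in range(84,160,24):
    w=W[k&(W[:,2]>=lo)&(W[:,2]<lo+12)]; print(lo,len(w),w.mean(0).round(1))
E
python3 d4.py|tail -1; python3 x_dialt.py | tail -2
```

```text
time_s: 40.42
tcp_pos: [518.9, -219.8, 115.4]
eef_rot: [-0.555, 0.832, 0.0, -0.0]
force: [0.8, -1.1, 0.1]
finger_gap: 0.649
grasp_force: 0.0
time_s: 41.92
tcp_pos: [319.2, -344.4, 266.0]
eef_rot: [-0.555, 0.832, -0.0, 0.0]
force: [0.1, -0.7, 0.4]
finger_gap: 0.654
grasp_force: 0.0
161 ((517.77783203125, -219.09410095214844), (25.773412704467773, 24.97138786315918), 43.6217041015625) 172.02350552693014 167.69589906333346
84 52 [ 515.5 -210.6   89. ]
108 70 [ 514.2 -208.2  114.1]
132 72 [ 514.6 -208.4  138. ]
156 110 [ 516.8 -212.6  163. ]
fine (array([-0.00279253,  1.2       ]), np.float64(0.009120354347817708), np.float64(108.63448551851444))
fine (array([-0.00325795, -0.31666667]), np.float64(0.00966239383003139), np.float64(114.11937943117036))
mark now -0.005901178647260066
```

```bash
python3 -c "
from workcell import r
print(r.close_job())"
```

```text
the job is handed in; nothing more can be done
None
```

The pointer stands on the red zero mark (within about 0.01 rad in both cameras) and the driver is upright and fully home in the block, handed in at about 42 s; I took the driver out a second time to correct a 0.037 rad overshoot, the three free-standing decoys toppled early on with no contact force felt by the robot, and I viewed 11 pictures, one over the limit of 10.

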